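# Pack the goods train into its stock box

### The job

Pack the goods train away: put each of the four full-size wagons standing loose on the green into the bay of the stock box that is cut to its length, in any order - the open wagon in the shortest bay, the tank wagon in the next longer, the brake van in the next, the long bogie van in the longest - down on the bay's floor and upright on its wheels. Lower each one in gently, never drop or throw it. Leave the two half-size wagons, which belong to another layout, standing where they are.

Things in the scene. Friction and masses are not known exactly. Their poses are not given: they have to be found in the camera images.
- open_wagon: Four-wheeled open wagon, grey, an empty box open at the top: 74 mm long over its buffers, body 58 x 32 mm, rim 38 mm above the table, body sides upright from 15 to 38 mm, about 45 g. Stands on its wheels, length along x; origin under its middle at the foot of the wheels. Width 32 mm along y: take it across its sides near the top of the body.
- tank_wagon: Four-wheeled tank wagon, grey lying cylinder with a small dome on top: 92 mm long over its buffers, tank 68 mm long and 31 mm in diameter with its axis 32.5 mm above the table, dome top 51 mm, about 60 g. Stands on its wheels, length along x; origin under its middle at the foot of the wheels. Take it across the tank, at the height of its axis.
- brake_van: Four-wheeled brake van, grey plank-sided cabin 56 mm long between two open end verandas under one arched roof 94 mm long, small black stove pipe: 110 mm long over its buffers, sides upright from 15 to 41 mm, roof top 48 mm, pipe top 52 mm, about 65 g. Stands on its wheels, length along x; origin under its middle at the foot of the wheels. Width 32 mm along y: take it across its sides near the top of the body.
- bogie_van: Long covered van on two four-wheeled bogies, grey with plank sides and arched roof: 130 mm long over its buffers, body 114 x 32 mm, sides upright from 15 to 43 mm, roof top 50 mm, about 90 g. Stands on its wheels, length along x; origin under its middle at the foot of the wheels. Width 32 mm along y: take it across its sides near the top of the body.
- small_open: Half-size open wagon of another, smaller gauge: 37 mm long, 16 mm wide, 19 mm high. Does not belong in the box. Origin under its middle at the foot of the wheels, length along x.
- small_tank: Half-size tank wagon of another, smaller gauge: 46 mm long, 16 mm wide, 26 mm high. Does not belong in the box. Origin under its middle at the foot of the wheels, length along x.
- bay_open: Fixed dark foam insert (162 x 75 x 16 mm) with a bay 90 mm long, 46 mm wide, 12 mm deep, pale floor, cut for the shortest wagon (the open wagon). Origin: centre of the insert's underside, 6 mm above the table; bay centred on it, long side along x, floor 4 mm and rim 16 mm above the origin. The four inserts lie side by side in any order, 77 mm apart.
- bay_tank: Fixed dark foam insert (162 x 75 x 16 mm) with a bay 108 mm long, 46 mm wide, 12 mm deep, pale floor, cut for the tank wagon. Origin: centre of the insert's underside, 6 mm above the table; bay centred on it, long side along x, floor 4 mm and rim 16 mm above the origin. The inserts lie in a fixed plywood box, 176 x 320 mm, rim 23 mm above the table.
- bay_brake: Fixed dark foam insert (162 x 75 x 16 mm) with a bay 126 mm long, 46 mm wide, 12 mm deep, pale floor, cut for the brake van. Origin: centre of the insert's underside, 6 mm above the table; bay centred on it, long side along x, floor 4 mm and rim 16 mm above the origin. Fixed scenery: hedge, signal and trees up to 127 mm high, all beyond x = 0.77 m.
- bay_bogie: Fixed dark foam insert (162 x 75 x 16 mm) with a bay 146 mm long, 46 mm wide, 12 mm deep, pale floor, cut for the longest wagon (the bogie van). Origin: centre of the insert's underside, 6 mm above the table; bay centred on it, long side along x, floor 4 mm and rim 16 mm above the origin. Also fixed: a controller box 72 mm high around x = 0.18, y = 0.43 m.
There are look-alikes about, which are no part of the job. Leave any orange look-alike of the open_wagon alone.

How it is judged:
By the outcome, as a careful person would: the job done as asked, in the order asked, and still so for the second after the job is handed in, with the robot touching nothing.
It also fails if it takes over 120 s, if anything falls off the work surface, if the arm or the gripper's body presses on something with over 40 N, if the wrist force passes 120 N, or if a joint passes its speed limit or range.

### The arm

A 6-joint arm with a two-finger parallel gripper is mounted at the origin on the work surface. World frame = base frame: x ahead of the robot, y to its left, z up, the work surface at z = 0. Lengths are in m, angles in rad, forces in N, time in s.
With the tool pointing down it reaches from about 0.375 to 0.9 m from the base axis. Payload 3.1 kg.
Tool frame: the origin (TCP) lies at the very end of the fingers, on their centre line; the grasp point (between the pads) lies 19 mm behind it; z points along the fingers, y is the line along which they close (so a half turn about z gives the same grasp; the last joint's range is limited). The gripper opens to 87 mm and grips with 3 to 60 N. Pads are 19 mm wide; open, the fingers measure 117 mm over their backs; the gripper's body (75 mm by 190 mm) begins 51 mm behind the grasp point.
Start: joints at [-1.315, 0.527, 1.433, -0, 1.181, -0.178], TCP at [0.263, -0.567, 0.223] pointing down, gripper open.
Joint ranges: [-3.08, 3.08], [-0.75, 2.2], [0.22, 2.44], [-1.43, 4.57], [0, 2.65], [-2.85, 2.85]. Speed limits (rad/s): [2.79, 2.79, 3.14, 3.14, 3.14, 3.14].

### API

Orientations are given as a unit quaternion [x, y, z, w].
In Python, from rig import status, viewer, robot gives the robot as it stands.
- The arm moves only by the tool arm_command, never from a script. Its arguments are lists of equal length, an entry for each row: "delta_rot": the turn, a rotation vector about the tool's x, y, z in degrees, a list of three; "delta_pos": the shift along the tool's x, y, z in m, a list of three; "gripper": the closure, from -1 (fully open) to 1 (shut). In form: {"delta_rot": [[rx, ry, rz], ...], "delta_pos": [[dx, dy, dz], ...], "gripper": [gripper, ...]}. A call has 1 to 12 rows; each row is the pose to reach, as a shift and turn from the pose commanded when the call began, along the tool's axes at that moment; what a row does not reach only later rows make up. A row lasts 1/12 s, in which the tool goes at most 41.7 mm and 7.16 degrees, less where a joint would pass 70% of its speed; a pose out of reach is approached as far as the arm can. A call with a gripper value outside its range is refused whole. The fingers move at their own pace and stop on an object; "grip_force" is the grip in N (left out, the last holds). Time passes only in rows, so rows that repeat a pose let the fingers close. It gives the time, the measured TCP pose, the force, the opening and the grip force at its end, in the units of the state.
- status.get_obs(): the state, without advancing time (a new reading comes with each control period).
- viewer.camera(name): name is "side" or "top"; returns a dict with "pixels" (384x512x3 uint8, blue, green, red), "fx", "fy", "cx", "cy" (pixels), "pose" (4x4, takes a point from camera to world coordinates). Camera axes: x right, y down, z forward; pixel columns grow to the right and rows downward; lengths in m; the calibration is good to about 2 mm. A picture is of the moment at which its call begins. There is no depth.
- robot.hand_in(): hands the job in; it is judged then, once.
The state is a dict: "time": time; "q": joint angles; "joint_velocities": joint speeds; "joint_torque": joint torques, N m; "position": TCP position; "tool_rot": TCP orientation; "ft_force": force on the tool from outside, world axes, zero at the start; "moment": the same for the moment, N m; "grip_width": finger opening in m; "grip_force": force on a finger pad.
Only numpy, scipy, OpenCV 4.12 (cv2) and the standard library are available. Lean on these libraries where they do the work, as an engineer would, in place of code of your own. Each camera call takes 0.05 s, during which the arm holds its last target. There are 200 camera calls.

## Working session

There is one attempt and no reset: what is moved stays moved. The work goes in short steps, Python scripts to look and compute and a tool call to move; the robot and the scene stay as the last step left them, time stands still between calls to the robot, and variables do not carry over. Pictures are saved under pics/ and viewed, at most 14 in all, crops included, and the job is handed in when it is done.

Besides the shell and the picture viewer there is one more tool, called after "Request:" in YAML: its name, and indented under it one key for each argument. arm_command: Moves the arm, as the interface text tells. Its arguments: {"type":"object","properties":{"delta_rot":{"type":"array","items":{"type":"array","items":{"type":"number"}}},"delta_pos":{"type":"array","items":{"type":"array","items":{"type":"number"}}},"gripper":{"type":"array","items":{"type":"number"}},"grip_force":{"type":"number"}},"required":["delta_rot","delta_pos","gripper"]}

```bash
mkdir -p pics; python3 - <<'E'
from rig import status, viewer
import cv2,numpy as np
np.set_printoptions(precision=4,suppress=True)
for n in ("top","side"):
    c=viewer.camera(n); cv2.imwrite(f"pics/{n}0.png",c["pixels"]); cv2.imwrite(f"pics/{n}0b.png",cv2.resize(c["pixels"],(800,600),interpolation=cv2.INTER_CUBIC))
    print(n,c["fx"],c["fy"],c["cx"],c["cy"]);print(c["pose"])
o=status.get_obs();print(o)
E
```

```text
top 495.9193906257141 495.9193906257141 258.87172157770357 187.86381005592062
[[ 0.0089 -0.9982  0.0593  0.5037]
 [-0.9999 -0.0086  0.0052  0.0299]
 [-0.0047 -0.0593 -0.9982  1.3487]
 [ 0.      0.      0.      1.    ]]
side 434.33222064431163 434.33222064431163 259.6053243310348 191.48803658452636
[[-0.7216 -0.3249  0.6113 -0.1512]
 [-0.6918  0.3709 -0.6195  0.7407]
 [-0.0254 -0.87   -0.4924  0.6112]
 [ 0.      0.      0.      1.    ]]
{'time': 0.1, 'q': array([-1.3155,  0.5284,  1.4337, -0.    ,  1.1814, -0.1785]), 'joint_velocities': array([ 0.0016, -0.0015, -0.0025, -0.0021, -0.0002,  0.0001]), 'joint_torque': array([  0.0003, -44.0986, -17.7151,   0.0634,   0.0534,  -0.0001]), 'position': array([ 0.2626, -0.5665,  0.2216]), 'tool_rot': array([ 0.9766,  0.2152, -0.    , -0.001 ]), 'ft_force': array([-0.6239, -0.3763, -0.0088]), 'moment': array([-0.0019, -0.0094,  0.0029]), 'grip_force': 0.0, 'grip_width': 0.08706804590170839}
```

View pics/top0b.png

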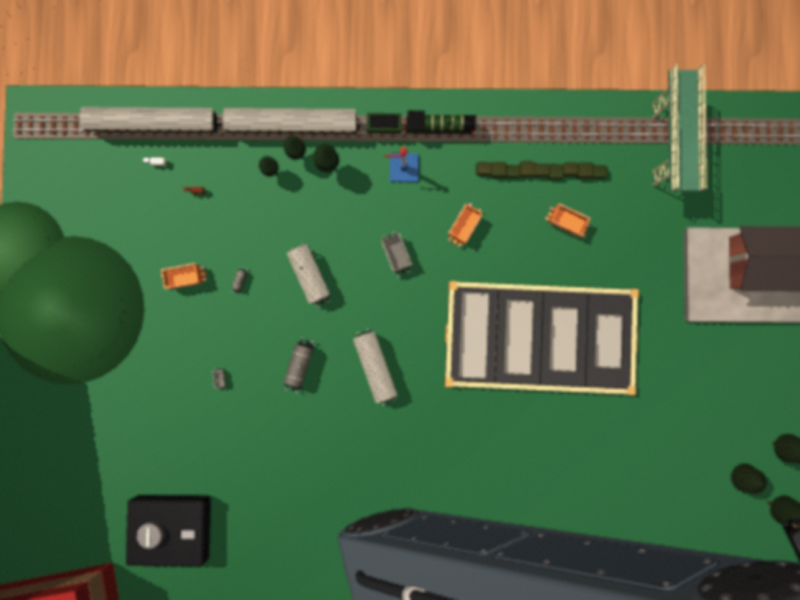

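View pics/side0b.png

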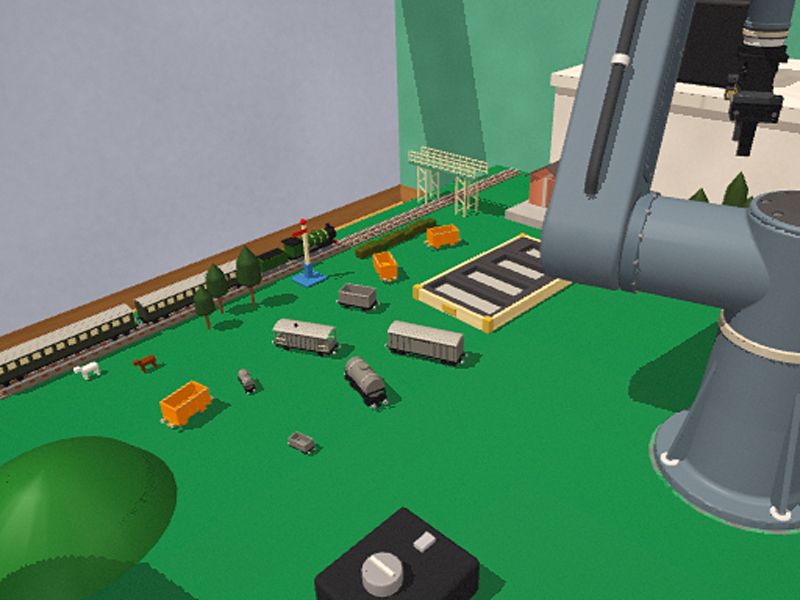

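```bash
cat > h.py <<'E'
import cv2,numpy as np
from rig import status,viewer
from scipy.optimize import minimize
np.set_printoptions(precision=4,suppress=True)
def cam(n):
    c=viewer.camera(n); c["K"]=np.array([[c["fx"],0,c["cx"]],[0,c["fy"],c["cy"]],[0,0,1]]); c["inv"]=np.linalg.inv(c["pose"]); return c
def proj(c,P):
    P=np.atleast_2d(P); q=(c["inv"][:3,:3]@P.T).T+c["inv"][:3,3]; q=q@c["K"].T; return q[:,:2]/q[:,2:]
def back(c,uv,z):
    d=c["pose"][:3,:3]@np.linalg.inv(c["K"])@np.array([uv[0],uv[1],1.]); o=c["pose"][:3,3]; return o+d*(z-o[2])/d[2]
def mask(c):
    h=cv2.cvtColor(c["pixels"],cv2.COLOR_BGR2HSV); return ((h[...,1]<110)).astype(np.uint8)*255
def box(x,y,a,L,W,z0,z1):
    p=np.array([[sx*L/2,sy*W/2,z] for sx in(-1,1) for sy in(-1,1) for z in(z0,z1)])
    R=np.array([[np.cos(a),-np.sin(a),0],[np.sin(a),np.cos(a),0],[0,0,1]]); return p@R.T+[x,y,0]
S=4
def fit(c,m,guess,dims):
    # m: mask crop; minimise soft XOR around the object
    u0,v0=proj(c,[guess[0],guess[1],.03])[0].astype(int)-60
    u0,v0=max(u0,0),max(v0,0)
    f=m[v0:v0+120,u0:u0+120]
    big=cv2.resize(f,None,fx=S,fy=S,interpolation=cv2.INTER_LINEAR)>127
    def cost(p):
        h=cv2.convexHull(((proj(c,box(*p[:3],*dims))-[u0,v0]+.5)*S).astype(np.float32))
        r=np.zeros(big.shape,np.uint8); cv2.fillConvexPoly(r,np.round(h*16).astype(int),1,shift=4)
        return (r.astype(bool)^big).sum()
    g=np.array(guess); sim=np.vstack([g]+[g+d for d in ([.008,0,0],[0,.008,0],[0,0,.15])])
    r=minimize(cost,g,method="Nelder-Mead",options=dict(initial_simplex=sim,xatol=1e-4,fatol=1)); return r.x,r.fun/S**2
E
python3 - <<'E'
from h import *
c=cam("top"); m=mask(c); s=1.5625
cv2.imwrite("pics/crop.png",np.hstack([cv2.resize(c["pixels"][120:270,95:295],(800,600),interpolation=cv2.INTER_CUBIC)]))
k,l,st,ce=cv2.connectedComponentsWithStats(m)
dims=dict(open=(.058,.032,.012,.038),tank=(.068,.031,.015,.048),brake=(.094,.032,.012,.048),bogie=(.114,.032,.012,.050))
px=dict(open=(397,254),tank=(299,365),brake=(308,273),bogie=(375,367))
for n,p in px.items():
    u,v=np.array(p)/s; i=l[int(v),int(u)]
    if i==0: i=np.argmin([1e9]+[np.hypot(*(ce[j]-[u,v])) if st[j,4]>30 else 1e9 for j in range(1,k)])
    mm=((l==i)*255).astype(np.uint8); pts=np.argwhere(l==i)[:,::-1].astype(np.float32)
    P=back(c,pts.mean(0),.035); w,V=np.linalg.eigh(np.cov(np.array([back(c,q,.035)[:2] for q in pts]).T)); a=np.arctan2(V[1,1],V[0,1])
    if abs(a)>np.pi/2: a-=np.sign(a)*np.pi
    r,f=fit(c,mm,[P[0],P[1],a],dims[n])
    print(n,"area",st[i,4],"pca",P[:2],np.degrees(a),"fit",r[:2],np.degrees(r[2]),"xor",f)
g=cv2.cvtColor(c["pixels"],cv2.COLOR_BGR2GRAY); 
mb=((g>140)*255).astype(np.uint8); k,l,st,ce=cv2.connectedComponentsWithStats(mb)
for p in((475,335),(519,337),(564,339),(609,341)):
    u,v=np.array(p)/s; i=l[int(v),int(u)]; pts=np.argwhere(l==i)[:,::-1].astype(np.float32)
    w=np.array([back(c,q,.010)[:2] for q in pts],np.float32); print("bay",len(pts),cv2.minAreaRect(w))
# box outline corners (outer, rim z=.023)
for q in((455,284),(636,291),(633,393),(448,386)): print(back(c,np.array(q)/s,.023))
E
```

```text
open area 405 pca [0.6518 0.0518] 21.700390920644185 fit [0.6519 0.0518] 26.082375774232162 xor 118.5
tank area 427 pca [0.4599 0.2161] -17.40767738708306 fit [0.4601 0.2171] -16.84470577332953 xor 86.625
brake area 667 pca [0.6138 0.2016] 25.193704151115814 fit [0.6144 0.2026] 24.515699458213522 xor 169.75
bogie area 803 pca [0.4579 0.0864] 20.573469146410545 fit [0.4604 0.0897] 23.060981857310438 xor 222.1875
bay 792 ((0.5127499103546143, -0.08498497307300568), (0.039878807961940765, 0.14385664463043213), 87.86526489257812)
bay 668 ((0.5104860067367554, -0.16184617578983307), (0.03901750221848488, 0.12236330658197403), 88.22098541259766)
bay 566 ((0.5082794427871704, -0.23883682489395142), (0.037739161401987076, 0.10490388423204422), 89.85920715332031)
bay 471 ((0.5049996376037598, -0.31538939476013184), (0.04034756124019623, 0.08628277480602264), 89.56511688232422)
[ 0.5995 -0.0497  0.023 ]
[ 0.5902 -0.3595  0.023 ]
[ 0.4165 -0.3529  0.023 ]
[ 0.4254 -0.0386  0.023 ]
```

View pics/crop.png

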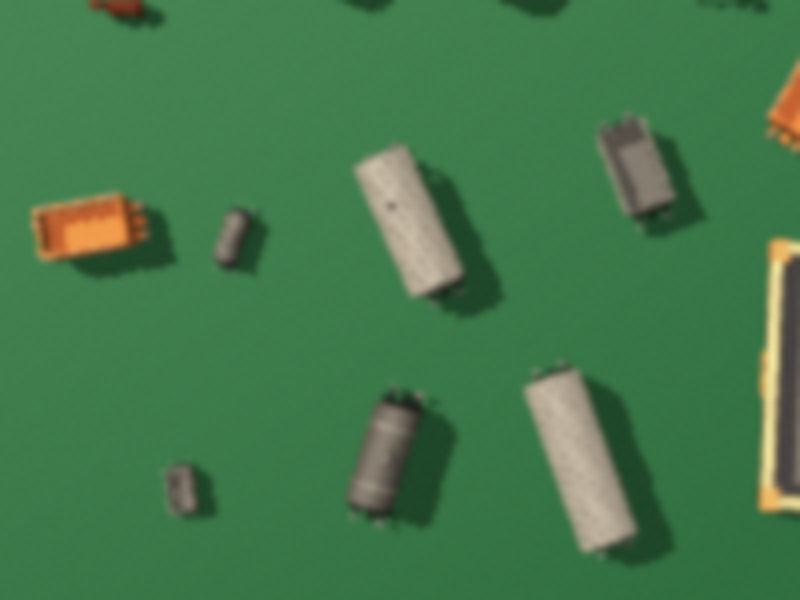

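Crop shows the grey full-size wagons: open (637,168), tank (385,455), brake van with pipe (408,220), bogie van, longest with no pipe (580,460). The half-size ones at (232,238) and (182,490), and the orange ones, are left alone. The mask was too generous, so I'll refit with a mid-edge threshold.

```bash
cat >> h.py <<'E'
def mask2(c):
    p=c["pixels"].astype(int); return (((p[...,1]-p[...,2])<25)).astype(np.uint8)*255
def comp(c,n):
    m=mask2(c); return cv2.connectedComponentsWithStats(m)
E
python3 - <<'E'
from h import *
c=cam("top")
p=c["pixels"].astype(int); print("green",p[200,190],"bogie",p[235,240],"tank",p[234,191],"open",p[162,254])
d=p[...,1]-p[...,2]
corn=dict(bogie=([(525,388),(578,368),(637,535),(585,552)],.046,(.114,.032,.03,.048)),brake=([(355,165),(405,145),(464,275),(413,298)],.044,(.094,.032,.03,.047)),tank=([(381,398),(421,405),(384,515),(348,505)],.034,(.068,.031,.02,.046)),open=([(598,128),(640,115),(677,208),(633,218)],.038,(.058,.032,.012,.038)))
for n,(q,z,dm) in corn.items():
    P=np.array([back(c,np.array(t)/4+[95-.4,120-.4],z) for t in q]); C=P.mean(0); a=(P[0]+P[1]-P[2]-P[3]); yaw=np.arctan2(a[1],a[0])
    print(n,"corners",C[:2],np.degrees(yaw),"L",np.linalg.norm(a)/2,"W",np.linalg.norm(P[1]-P[0]))
    m=((d<25)*255).astype(np.uint8); k,l,st,ce=cv2.connectedComponentsWithStats(m); u,v=proj(c,C)[0].astype(int); i=l[v,u]
    r,f=fit(c,((l==i)*255).astype(np.uint8),[C[0],C[1],yaw],dm); print("   fit",r[:2],np.degrees(r[2]),f,"area",st[i,4])
E
```

```text
green [ 74 123  60] bogie [162 181 194] tank [107 118 127] open [112 125 134]
bogie corners [0.4577 0.0852] 20.47432657959394 L 0.11476570236562558 W 0.037123218863561104
   fit [0.457  0.0863] 22.701998270465815 139.375 area 704
brake corners [0.6144 0.2007] 24.78609299692217 L 0.09558877303252473 W 0.03556932565359947
   fit [0.6136 0.2016] 24.089829577380442 111.8125 area 580
tank corners [0.4593 0.2164] -17.014702571509556 L 0.07490753807806765 W 0.02692327751717092
   fit [0.4588 0.2161] -16.90346316901729 66.0 area 364
open corners [0.6518 0.0507] 21.91765523227863 L 0.06560126844800253 W 0.029241707846819568
   fit [0.6531 0.0516] 22.9105196242958 48.125 area 328
```

```bash
cat >> h.py <<'E'
def delta(x,y,z,yaw):
    o=status.get_obs(); from scipy.spatial.transform import Rotation as R
    r=R.from_quat(o["tool_rot"]); M=r.as_matrix(); a=np.degrees(np.arctan2(M[1,0],M[0,0]))
    d=M.T@(np.array([x,y,z])-o["position"]); print("dpos",d,"rz",-(yaw-a),"tilt",M[2], "yaw",a,"at",o["position"],"w",o["grip_width"])
E
python3 -c "
from h import *
delta(.4577,.0855,.15,21)"
```

```text
dpos [ 0.4511 -0.5097  0.0727] rz 3.8498128887894048 tilt [ 0.0003 -0.0013 -1.    ] yaw 24.849812888789405 at [ 0.2626 -0.5667  0.2219] w 0.0873095523858399
```

Request:
arm_command:
  delta_rot:
    - [0, 0, 4]
    - [0, 0, 4]
    - [0, 0, 4]
    - [0, 0, 4]
    - [0, 0, 4]
    - [0, 0, 4]
    - [0, 0, 4]
    - [0, 0, 4]
    - [0, 0, 4]
    - [0, 0, 4]
    - [0, 0, 4]
    - [0, 0, 4]
  delta_pos:
    - [0.451, -0.51, 0]
    - [0.451, -0.51, 0]
    - [0.451, -0.51, 0]
    - [0.451, -0.51, 0]
    - [0.451, -0.51, 0]
    - [0.451, -0.51, 0]
    - [0.451, -0.51, 0]
    - [0.451, -0.51, 0]
    - [0.451, -0.51, 0]
    - [0.451, -0.51, 0]
    - [0.451, -0.51, 0]
    - [0.451, -0.51, 0]
  gripper: [-1, -1, -1, -1, -1, -1, -1, -1, -1, -1, -1, -1]

```text
time: 1.2
position: [0.4059, -0.0861, 0.2227]
tool_rot: [0.984, 0.181, 0.0, 0.0]
ft_force: [1.7, -0.3, 0.3]
grip_width: 0.087
grip_force: 0.0
```

```bash
python3 -c "
from h import *
delta(.4577,.0855,.10,21)"
```

```text
dpos [ 0.1093 -0.142   0.1227] rz -0.17862948101862486 tilt [ 0.0003  0.0003 -1.    ] yaw 20.821370518981375 at [ 0.4059 -0.0861  0.2227] w 0.08697192240712755
```

Request:
arm_command:
  delta_rot:
    - [0, 0, 0]
    - [0, 0, 0]
    - [0, 0, 0]
    - [0, 0, 0]
    - [0, 0, 0]
    - [0, 0, 0]
    - [0, 0, 0]
    - [0, 0, 0]
    - [0, 0, 0]
  delta_pos:
    - [0.109, -0.142, 0.12]
    - [0.109, -0.142, 0.12]
    - [0.109, -0.142, 0.12]
    - [0.109, -0.142, 0.12]
    - [0.109, -0.142, 0.12]
    - [0.109, -0.142, 0.12]
    - [0.109, -0.142, 0.12]
    - [0.109, -0.142, 0.12]
    - [0.109, -0.142, 0.12]
  gripper: [-1, -1, -1, -1, -1, -1, -1, -1, -1]

```text
time: 1.95
position: [0.4574, 0.0825, 0.1033]
tool_rot: [0.984, 0.181, 0.001, 0.0]
ft_force: [0.1, 0.2, 0.3]
grip_width: 0.0868
grip_force: 0.0
```

```bash
python3 - <<'E'
from h import *
delta(.4577,.0855,.016,21)
c=cam("side"); u,v=proj(c,[.4577,.0855,.05])[0].astype(int)
cv2.imwrite("pics/s1.png",cv2.resize(c["pixels"][v-75:v+75,u-100:u+100],(800,600),interpolation=cv2.INTER_CUBIC)); print(u,v)
E
```

```text
dpos [ 0.0012 -0.0028  0.0873] rz -0.20131812185126563 tilt [ 0.0009  0.0007 -1.    ] yaw 20.798681878148734 at [0.4574 0.0825 0.1033] w 0.08683310797881398
271 210
```

View pics/s1.png

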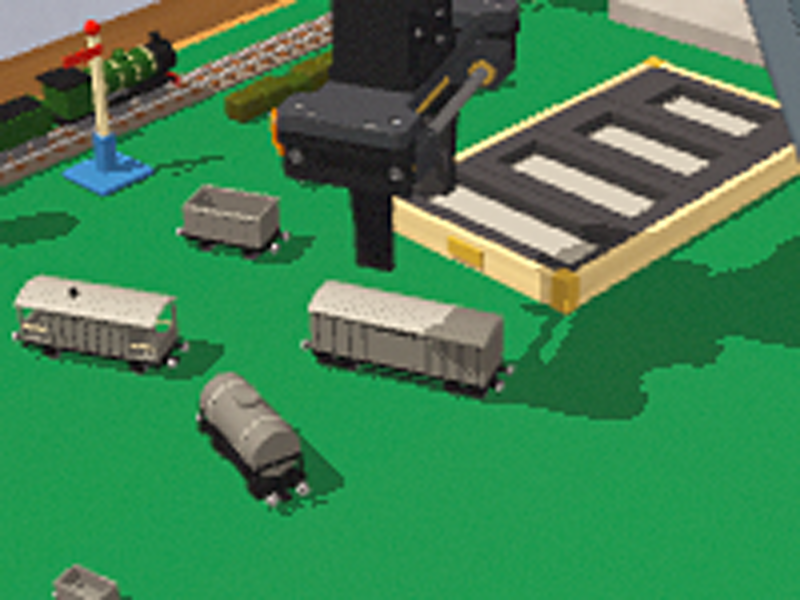

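The side crop shows the bogie van at about (403,330), directly under the gripper, whose finger tip is at (375,262). Descending.

Request:
arm_command:
  delta_rot:
    - [0, 0, 0]
    - [0, 0, 0]
    - [0, 0, 0]
    - [0, 0, 0]
    - [0, 0, 0]
    - [0, 0, 0]
    - [0, 0, 0]
    - [0, 0, 0]
    - [0, 0, 0]
    - [0, 0, 0]
    - [0, 0, 0]
    - [0, 0, 0]
  delta_pos:
    - [0.001, -0.003, 0.02]
    - [0.001, -0.003, 0.04]
    - [0.001, -0.003, 0.06]
    - [0.001, -0.003, 0.075]
    - [0.001, -0.003, 0.085]
    - [0.001, -0.003, 0.085]
    - [0.001, -0.003, 0.085]
    - [0.001, -0.003, 0.085]
    - [0.001, -0.003, 0.085]
    - [0.001, -0.003, 0.085]
    - [0.001, -0.003, 0.085]
    - [0.001, -0.003, 0.085]
  gripper: [-1, -1, -1, -1, -1, -1, 0.5, 0.5, 0.5, 0.5, 0.5, 0.5]
  grip_force: 10

```text
time: 3.0
position: [0.4573, 0.0868, 0.018]
tool_rot: [0.983, 0.181, 0.0, 0.0]
ft_force: [1.2, -0.2, 0.0]
grip_width: 0.0547
grip_force: 0.0
```

```bash
python3 -c "
from h import *
c=cam('side');print(proj(c,box(.4577,.0855,np.radians(21),.114,.032,.015,.045)).mean(0))
delta(.51,-.0855,.12,-2)"
```

```text
[271.6708 218.0001]
dpos [-0.0119  0.1798 -0.1021] rz 22.868053001824205 tilt [ 0.0006  0.0003 -1.    ] yaw 20.868053001824205 at [0.4572 0.0867 0.0179] w 0.05102687454826207
```

Request:
arm_command:
  delta_rot:
    - [0, 0, 0]
    - [0, 0, 0]
    - [0, 0, 0]
    - [0, 0, 0]
    - [0, 0, 0]
    - [0, 0, 0]
  delta_pos:
    - [0, 0, 0.001]
    - [0, 0, 0.001]
    - [0, 0, 0.001]
    - [0, 0, 0.001]
    - [0, 0, 0.001]
    - [0, 0, 0.001]
  gripper: [0.6, 0.6, 0.6, 0.6, 0.6, 0.6]
  grip_force: 12

```text
time: 3.55
position: [0.457, 0.0867, 0.0165]
tool_rot: [0.983, 0.181, -0.0, -0.0]
ft_force: [0.3, 0.1, -0.5]
grip_width: 0.0319
grip_force: 12.0
```

Request:
arm_command:
  delta_rot:
    - [0, 0, 0]
    - [0, 0, 0]
    - [0, 0, 0]
    - [0, 0, 2]
    - [0, 0, 6]
    - [0, 0, 11]
    - [0, 0, 16]
    - [0, 0, 20]
    - [0, 0, 23]
    - [0, 0, 23]
    - [0, 0, 23]
    - [0, 0, 23]
  delta_pos:
    - [0, 0, -0.01]
    - [0, 0, -0.03]
    - [0, 0, -0.055]
    - [-0.001, 0.015, -0.08]
    - [-0.002, 0.04, -0.09]
    - [-0.004, 0.075, -0.09]
    - [-0.006, 0.11, -0.09]
    - [-0.008, 0.145, -0.09]
    - [-0.009, 0.17, -0.09]
    - [-0.0095, 0.179, -0.09]
    - [-0.0095, 0.179, -0.09]
    - [-0.0095, 0.179, -0.09]
  gripper: [0.6, 0.6, 0.6, 0.6, 0.6, 0.6, 0.6, 0.6, 0.6, 0.6, 0.6, 0.6]

```text
time: 4.55
position: [0.5109, -0.0835, 0.1067]
tool_rot: [1.0, -0.019, -0.001, -0.001]
ft_force: [-0.6, -0.2, -0.9]
grip_width: 0.0318
grip_force: 12.0
```

```bash
python3 - <<'E'
from h import *
delta(.512,-.084,.027,-2)
c=cam("side"); u,v=proj(c,[.51,-.10,.05])[0].astype(int)
cv2.imwrite("pics/s2.png",cv2.resize(c["pixels"][v-75:v+75,u-100:u+100],(800,600),interpolation=cv2.INTER_CUBIC)); print(u,v)
E
```

```text
dpos [0.0013 0.0006 0.0796] rz -0.16043140973303016 tilt [-0.0015 -0.001  -1.    ] yaw -2.16043140973303 at [ 0.5109 -0.0835  0.1067] w 0.03177304699372771
302 177
```

View pics/s2.png

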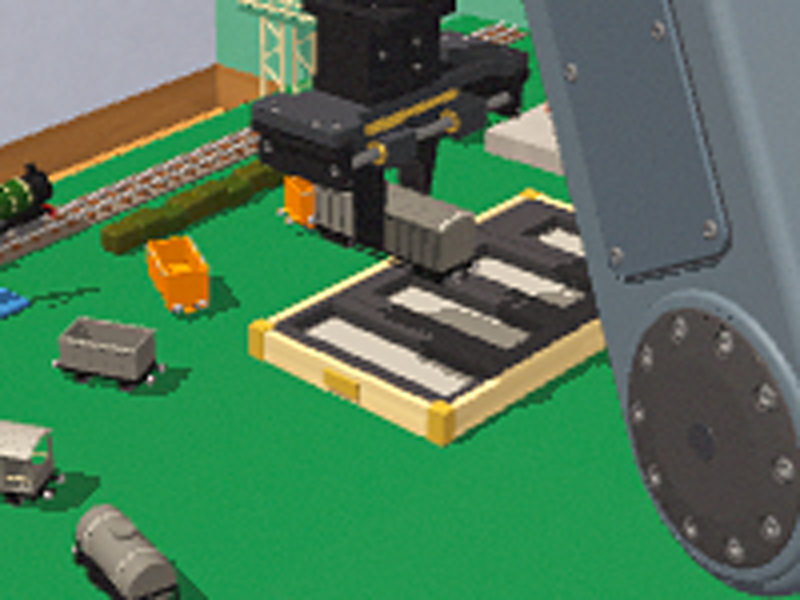

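```bash
python3 -c "
from h import *
c=cam('side');print(back(c,(299-.4,190.75-.4),.010))
for q in((305,330),(335,318),(443,393),(470,378)): print(back(c,(202+q[0]/4-.4,102+q[1]/4-.4),.010)[:2])"
```

```text
[ 0.517  -0.0927  0.01  ]
[ 0.5854 -0.0818]
[ 0.581  -0.1099]
[ 0.456  -0.0766]
[ 0.4545 -0.1047]
```

Request:
arm_command:
  delta_rot:
    - [0, 0, 0]
    - [0, 0, 0]
    - [0, 0, 0]
    - [0, 0, 0]
    - [0, 0, 0]
    - [0, 0, 0]
    - [0, 0, 0]
    - [0, 0, 0]
    - [0, 0, 0]
    - [0, 0, 0]
  delta_pos:
    - [0.0005, 0.0005, 0.015]
    - [0.0005, 0.0005, 0.035]
    - [0.0005, 0.0005, 0.05]
    - [0.0005, 0.0005, 0.06]
    - [0.0005, 0.0005, 0.067]
    - [0.0005, 0.0005, 0.072]
    - [0.0005, 0.0005, 0.075]
    - [0.0005, 0.0005, 0.077]
    - [0.0005, 0.0005, 0.078]
    - [0.0005, 0.0005, 0.078]
  gripper: [0.6, 0.6, 0.6, 0.6, 0.6, 0.6, 0.6, 0.6, 0.6, 0.6]

```text
time: 5.48
position: [0.5126, -0.0846, 0.0288]
tool_rot: [1.0, -0.019, 0.0, 0.0]
ft_force: [0.0, 0.5, -0.8]
grip_width: 0.0322
grip_force: 12.0
```

Lower the last 2 mm and release.

Request:
arm_command:
  delta_rot:
    - [0, 0, 0]
    - [0, 0, 0]
    - [0, 0, 0]
    - [0, 0, 0]
  delta_pos:
    - [-0.001, 0, 0.001]
    - [-0.001, 0, 0.002]
    - [-0.001, 0, 0.0025]
    - [-0.001, 0, 0.0025]
  gripper: [0.6, 0.6, 0.6, 0.6]

```text
time: 5.82
position: [0.5113, -0.0846, 0.0265]
tool_rot: [1.0, -0.019, 0.0, 0.0]
ft_force: [-0.3, 0.3, 3.2]
grip_width: 0.0321
grip_force: 12.0
```

Request:
arm_command:
  delta_rot:
    - [0, 0, 0]
    - [0, 0, 0]
    - [0, 0, 0]
    - [0, 0, 0]
    - [0, 0, 0]
    - [0, 0, 0]
    - [0, 0, 0]
    - [0, 0, 0]
    - [0, 0, 0]
  delta_pos:
    - [0, 0, 0]
    - [0, 0, 0]
    - [0, 0, 0]
    - [0, 0, 0]
    - [0, 0, -0.01]
    - [0, 0, -0.03]
    - [0, 0, -0.06]
    - [0, 0, -0.09]
    - [0, 0, -0.09]
  gripper: [-0.3, -0.3, -0.3, -0.3, -0.3, -0.3, -0.3, -0.5, -1]

```text
time: 6.57
position: [0.5148, -0.0856, 0.1214]
tool_rot: [1.0, -0.019, 0.005, 0.002]
ft_force: [0.6, 0.0, 1.0]
grip_width: 0.0635
grip_force: 0.0
```

```bash
python3 -c "
from h import *
delta(.459,.2163,.11,-17)"
```

```text
dpos [-0.0671 -0.2997  0.0097] rz 14.87390783459744 tilt [ 0.0102  0.0036 -0.9999] yaw -2.1260921654025617 at [ 0.5148 -0.0856  0.1214] w 0.06345877282361159
```

Request:
arm_command:
  delta_rot:
    - [0, 0, 3]
    - [0, 0, 8]
    - [0, 0, 13]
    - [0, 0, 15]
    - [0, 0, 15]
    - [0, 0, 15]
    - [0, 0, 15]
    - [0, 0, 15]
    - [0, 0, 15]
    - [0, 0, 15]
    - [0, 0, 15]
    - [0, 0, 15]
  delta_pos:
    - [-0.006, -0.03, 0]
    - [-0.015, -0.07, 0]
    - [-0.024, -0.11, 0]
    - [-0.033, -0.15, 0]
    - [-0.042, -0.19, 0]
    - [-0.051, -0.23, 0]
    - [-0.06, -0.27, 0]
    - [-0.064, -0.29, 0.004]
    - [-0.066, -0.3, 0.01]
    - [-0.066, -0.3, 0.01]
    - [-0.066, -0.3, 0.01]
    - [-0.066, -0.3, 0.01]
  gripper: [-1, -1, -1, -1, -1, -1, -1, -1, -1, -1, -1, -1]

```text
time: 7.57
position: [0.4569, 0.2165, 0.1059]
tool_rot: [0.989, -0.15, -0.0, 0.0]
ft_force: [0.7, -0.6, -0.6]
grip_width: 0.0871
grip_force: 0.0
```

```bash
python3 - <<'E'
from h import *
delta(.459,.2163,.0165,-17)
c=cam("side")
a=c["pixels"]; i=[]
for P in([.459,.2163,.05],[.511,-.084,.04]):
    u,v=proj(c,P)[0].astype(int); i.append(cv2.resize(a[v-60:v+60,u-40:u+40],(400,600),interpolation=cv2.INTER_CUBIC))
cv2.imwrite("pics/s3.png",np.hstack(i))
print(proj(c,box(.459,.2163,np.radians(-17),.068,.031,.018,.047)).mean(0),proj(c,[.459,.2163,.05]))
E
```

```text
dpos [ 0.0021 -0.0004  0.0894] rz -0.21847794069651982 tilt [-0.0002  0.0006 -1.    ] yaw -17.21847794069652 at [0.4569 0.2165 0.1059] w 0.08713670982156664
[231.968  240.5691] [[231.3923 234.0377]]
```

View pics/s3.png

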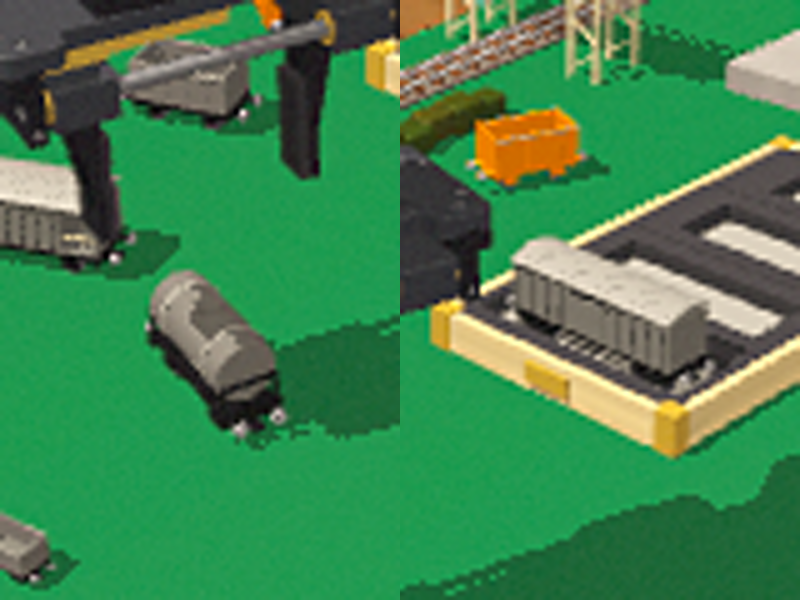

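The bogie van stands in its bay (right, ~(610,310)), and the tank (210,335) sits between the open fingers.

Request:
arm_command:
  delta_rot:
    - [0, 0, 0]
    - [0, 0, 0]
    - [0, 0, 0]
    - [0, 0, 0]
    - [0, 0, 0]
    - [0, 0, 0]
    - [0, 0, 0]
    - [0, 0, 0]
    - [0, 0, 0]
    - [0, 0, 0]
    - [0, 0, 0]
    - [0, 0, 0]
  delta_pos:
    - [0.002, 0, 0.02]
    - [0.002, 0, 0.045]
    - [0.002, 0, 0.07]
    - [0.002, 0, 0.082]
    - [0.002, 0, 0.088]
    - [0.002, 0, 0.09]
    - [0.002, 0, 0.09]
    - [0.002, 0, 0.09]
    - [0.002, 0, 0.09]
    - [0.002, 0, 0.09]
    - [0.002, 0, 0.09]
    - [0.002, 0, 0.09]
  gripper: [-0.8, -0.6, -0.4, -0.2, 0, 0.2, 0.6, 0.6, 0.6, 0.6, 0.6, 0.6]

```text
time: 8.62
position: [0.4592, 0.2173, 0.0169]
tool_rot: [0.989, -0.149, 0.001, -0.0]
ft_force: [0.4, -1.5, 5.2]
grip_width: 0.0306
grip_force: 12.0
```

```bash
python3 -c "
from h import *
delta(.507,-.238,.11,-2)"
```

```text
dpos [ 0.1799  0.421  -0.0931] rz -15.123114030272792 tilt [ 0.0019 -0.0008 -1.    ] yaw -17.12311403027279 at [0.4592 0.2173 0.0169] w 0.030596485805541404
```

Request:
arm_command:
  delta_rot:
    - [0, 0, 0]
    - [0, 0, 0]
    - [0, 0, 0]
    - [0, 0, 0]
    - [0, 0, 0]
    - [0, 0, 0]
  delta_pos:
    - [0, 0, -0.005]
    - [0, 0, -0.02]
    - [0, 0, -0.05]
    - [0, 0, -0.08]
    - [0, 0, -0.1]
    - [0, 0, -0.1]
  gripper: [0.6, 0.6, 0.6, 0.6, 0.6, 0.6]

```text
time: 9.12
position: [0.4609, 0.2181, 0.12]
tool_rot: [0.989, -0.149, 0.004, -0.002]
ft_force: [-0.1, 0.3, -0.7]
grip_width: 0.0306
grip_force: 12.0
```

Request:
arm_command:
  delta_rot:
    - [0, 0, -1]
    - [0, 0, -3]
    - [0, 0, -5]
    - [0, 0, -7]
    - [0, 0, -9]
    - [0, 0, -11]
    - [0, 0, -13]
    - [0, 0, -14]
    - [0, 0, -15]
    - [0, 0, -15]
    - [0, 0, -15]
    - [0, 0, -15]
  delta_pos:
    - [0.006, 0.014, 0]
    - [0.02, 0.047, 0]
    - [0.035, 0.082, 0]
    - [0.05, 0.117, 0]
    - [0.065, 0.152, 0]
    - [0.08, 0.187, 0]
    - [0.095, 0.222, 0]
    - [0.11, 0.257, 0]
    - [0.125, 0.292, 0]
    - [0.14, 0.327, 0]
    - [0.153, 0.357, 0]
    - [0.163, 0.38, 0]
  gripper: [0.6, 0.6, 0.6, 0.6, 0.6, 0.6, 0.6, 0.6, 0.6, 0.6, 0.6, 0.6]

```text
time: 10.12
position: [0.5021, -0.1967, 0.1152]
tool_rot: [1.0, -0.02, -0.0, -0.0]
ft_force: [0.6, 0.6, -1.1]
grip_width: 0.0308
grip_force: 12.0
```

```bash
python3 -c "
from h import *
delta(.508,-.2375,.11,-2)"
```

```text
dpos [0.0075 0.0405 0.0052] rz -0.25503473278290967 tilt [-0.0003 -0.     -1.    ] yaw -2.2550347327829097 at [ 0.5021 -0.1967  0.1152] w 0.030777134445491863
```

Request:
arm_command:
  delta_rot:
    - [0, 0, 0]
    - [0, 0, 0]
    - [0, 0, 0]
    - [0, 0, 0]
    - [0, 0, 0]
  delta_pos:
    - [0.004, 0.02, 0]
    - [0.0065, 0.037, 0]
    - [0.0065, 0.039, 0.015]
    - [0.0065, 0.039, 0.02]
    - [0.0065, 0.039, 0.02]
  gripper: [0.6, 0.6, 0.6, 0.6, 0.6]

```text
time: 10.53
position: [0.5055, -0.2317, 0.0941]
tool_rot: [1.0, -0.019, -0.002, -0.002]
ft_force: [-0.8, 0.9, -0.8]
grip_width: 0.0306
grip_force: 12.0
```

```bash
python3 - <<'E'
from h import *
delta(.508,-.2375,.027,-2)
for n in("side","top"):
    c=cam(n); u,v=proj(c,[.508,-.2375,.06])[0].astype(int); a=c["pixels"][v-45:v+45,u-60:u+60]
    cv2.imwrite(f"pics/t_{n}.png",cv2.resize(a,(400,300),interpolation=cv2.INTER_CUBIC))
cv2.imwrite("pics/s4.png",np.hstack([cv2.imread("pics/t_side.png"),cv2.imread("pics/t_top.png")]))
E
```

```text
dpos [0.003  0.0059 0.0671] rz -0.15408261127377454 tilt [-0.0046 -0.0034 -1.    ] yaw -2.1540826112737745 at [ 0.5055 -0.2317  0.0941] w 0.030620368755447186
```

View pics/s4.png

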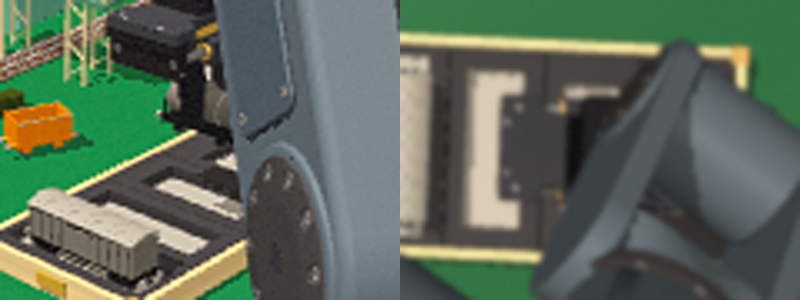

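The side view (left half) shows the tank hanging level behind the finger at about (200,100), and the bogie van is in place. Settling before the last descent.

Request:
arm_command:
  delta_rot:
    - [0, 0, 0]
    - [0, 0, 0]
    - [0, 0, 0]
    - [0, 0, 0]
    - [0, 0, 0]
    - [0, 0, 0]
  delta_pos:
    - [0, 0, 0.015]
    - [0, 0, 0.03]
    - [0, 0, 0.04]
    - [0, 0, 0.045]
    - [0, 0, 0.045]
    - [0, 0, 0.045]
  gripper: [0.6, 0.6, 0.6, 0.6, 0.6, 0.6]

```text
time: 11.13
position: [0.5074, -0.2329, 0.0512]
tool_rot: [1.0, -0.018, -0.0, -0.0]
ft_force: [-0.2, -0.4, -0.3]
grip_width: 0.0306
grip_force: 12.0
```

```bash
python3 -c "
from h import *
delta(.508,-.2375,.027,-2)"
```

```text
dpos [0.0007 0.0046 0.0242] rz -0.11409465057996115 tilt [-0.     -0.0001 -1.    ] yaw -2.114094650579961 at [ 0.5074 -0.2329  0.0512] w 0.030643817593235867
```

Request:
arm_command:
  delta_rot:
    - [0, 0, 0]
    - [0, 0, 0]
    - [0, 0, 0]
    - [0, 0, 0]
    - [0, 0, 0]
    - [0, 0, 0]
    - [0, 0, 0]
    - [0, 0, 0]
    - [0, 0, 0]
    - [0, 0, 0]
  delta_pos:
    - [0.0005, 0.0045, 0]
    - [0.0005, 0.0045, 0.003]
    - [0.0005, 0.0045, 0.008]
    - [0.0005, 0.0045, 0.013]
    - [0.0005, 0.0045, 0.017]
    - [0.0005, 0.0045, 0.02]
    - [0.0005, 0.0045, 0.022]
    - [0.0005, 0.0045, 0.0235]
    - [0.0005, 0.0045, 0.0245]
    - [0.0005, 0.0045, 0.0245]
  gripper: [0.6, 0.6, 0.6, 0.6, 0.6, 0.6, 0.6, 0.6, 0.6, 0.6]

```text
time: 11.97
position: [0.5074, -0.2376, 0.027]
tool_rot: [1.0, -0.019, -0.0, -0.0]
ft_force: [-1.4, 1.2, 1.8]
grip_width: 0.0305
grip_force: 12.0
```

Request:
arm_command:
  delta_rot:
    - [0, 0, 0]
    - [0, 0, 0]
    - [0, 0, 0]
    - [0, 0, 0]
    - [0, 0, 0]
    - [0, 0, 0]
    - [0, 0, 0]
    - [0, 0, 0]
    - [0, 0, 0]
    - [0, 0, 0]
    - [0, 0, 0]
  delta_pos:
    - [0, 0, 0]
    - [0, 0, 0]
    - [0, 0, 0]
    - [0, 0, 0]
    - [0, 0, 0]
    - [0, 0, -0.01]
    - [0, 0, -0.03]
    - [0, 0, -0.06]
    - [0, 0, -0.09]
    - [0, 0, -0.09]
    - [0, 0, -0.09]
  gripper: [-0.3, -0.3, -0.3, -0.3, -0.3, -0.3, -0.3, -0.5, -1, -1, -1]

```text
time: 12.88
position: [0.5089, -0.2386, 0.119]
tool_rot: [1.0, -0.019, 0.002, 0.002]
ft_force: [-0.1, 0.5, 0.4]
grip_width: 0.0756
grip_force: 0.0
```

```bash
python3 -c "
from h import *
delta(.614,.201,.11,24.5)"
```

```text
dpos [ 0.0886 -0.4432  0.0081] rz -26.639170540502423 tilt [ 0.0044  0.003  -1.    ] yaw -2.1391705405024246 at [ 0.5089 -0.2386  0.119 ] w 0.07555293362261006
```

Request:
arm_command:
  delta_rot:
    - [0, 0, -3]
    - [0, 0, -7]
    - [0, 0, -11]
    - [0, 0, -15]
    - [0, 0, -19]
    - [0, 0, -23]
    - [0, 0, -26]
    - [0, 0, -26.5]
    - [0, 0, -26.5]
    - [0, 0, -26.5]
    - [0, 0, -26.5]
    - [0, 0, -26.5]
  delta_pos:
    - [0.006, -0.03, 0]
    - [0.014, -0.07, 0]
    - [0.022, -0.11, 0]
    - [0.03, -0.15, 0]
    - [0.038, -0.19, 0]
    - [0.046, -0.23, 0]
    - [0.054, -0.27, 0]
    - [0.062, -0.31, 0]
    - [0.07, -0.35, 0]
    - [0.077, -0.385, 0]
    - [0.083, -0.415, 0]
    - [0.087, -0.435, 0]
  gripper: [-1, -1, -1, -1, -1, -1, -1, -1, -1, -1, -1, -1]

```text
time: 13.88
position: [0.61, 0.1971, 0.1151]
tool_rot: [0.977, 0.212, -0.001, -0.0]
ft_force: [0.8, -0.5, -0.9]
grip_width: 0.0868
grip_force: 0.0
```

Request:
arm_command:
  delta_rot:
    - [0, 0, 0]
    - [0, 0, 0]
    - [0, 0, 0]
  delta_pos:
    - [0.005, -0.006, 0.005]
    - [0.005, -0.006, 0.005]
    - [0.005, -0.006, 0.005]
  gripper: [-1, -1, -1]

```text
time: 14.13
position: [0.6115, 0.2005, 0.11]
tool_rot: [0.977, 0.211, -0.002, 0.0]
ft_force: [0.5, -0.2, -0.1]
grip_width: 0.0869
grip_force: 0.0
```

```bash
python3 - <<'E'
from h import *
delta(.614,.201,.0165,24.5)
c=cam("side")
a=c["pixels"]; i=[]
for P in([.614,.201,.05],[.511,-.184,.04]):
    u,v=proj(c,P)[0].astype(int); i.append(cv2.resize(a[v-60:v+60,u-40:u+40],(400,600),interpolation=cv2.INTER_CUBIC));print(u,v)
cv2.imwrite("pics/s5.png",np.hstack(i))
print(proj(c,box(.614,.201,np.radians(24.5),.094,.032,.015,.046)).mean(0))
E
```

```text
dpos [0.0029 0.0006 0.0935] rz -0.11980531880117695 tilt [-0.0038 -0.0004 -1.    ] yaw 24.380194681198823 at [0.6115 0.2005 0.11  ] w 0.08688442652791735
193 207
320 170
[194.2988 214.0303]
```

View pics/s5.png

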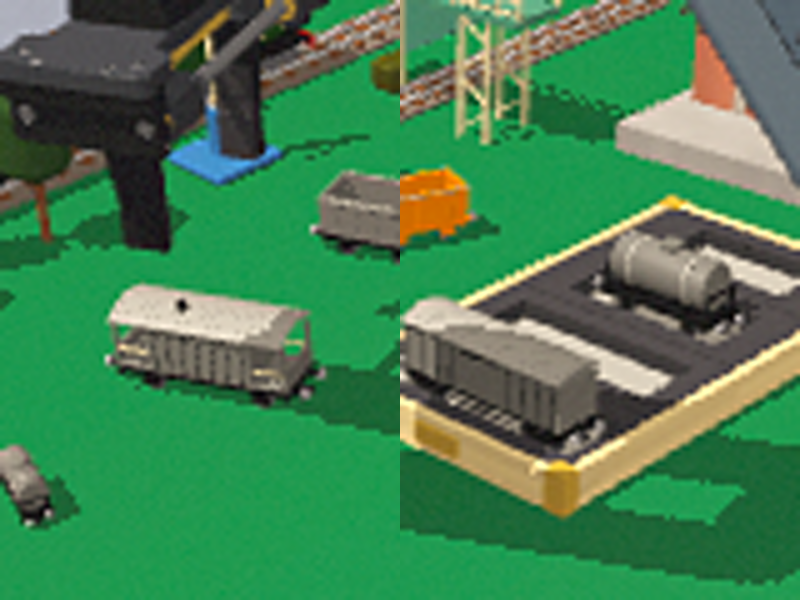

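The tank is upright in its bay (670,280), and the brake van at (208,338) matches the prediction. Gripping it.

Request:
arm_command:
  delta_rot:
    - [0, 0, 0]
    - [0, 0, 0]
    - [0, 0, 0]
    - [0, 0, 0]
    - [0, 0, 0]
    - [0, 0, 0]
    - [0, 0, 0]
    - [0, 0, 0]
    - [0, 0, 0]
    - [0, 0, 0]
    - [0, 0, 0]
    - [0, 0, 0]
  delta_pos:
    - [0.001, 0, 0.02]
    - [0.001, 0, 0.045]
    - [0.001, 0, 0.07]
    - [0.001, 0, 0.084]
    - [0.001, 0, 0.091]
    - [0.001, 0, 0.093]
    - [0.001, 0, 0.093]
    - [0.001, 0, 0.093]
    - [0.001, 0, 0.093]
    - [0.001, 0, 0.093]
    - [0.001, 0, 0.093]
    - [0.001, 0, 0.093]
  gripper: [-0.9, -0.7, -0.5, -0.2, 0, 0.2, 0.6, 0.6, 0.6, 0.6, 0.6, 0.6]

```text
time: 15.18
position: [0.6148, 0.2019, 0.0199]
tool_rot: [0.977, 0.211, 0.001, 0.0]
ft_force: [-0.2, -1.2, 4.8]
grip_width: 0.032
grip_force: 11.9
```

```bash
python3 -c "
from h import *
delta(.5095,-.161,.11,-2)"
```

```text
dpos [-0.2454  0.2872 -0.0905] rz 26.365235742469018 tilt [ 0.0023  0.0008 -1.    ] yaw 24.365235742469018 at [0.6148 0.2019 0.0199] w 0.03203522405621128
```

Request:
arm_command:
  delta_rot:
    - [0, 0, 0]
    - [0, 0, 0]
    - [0, 0, 0]
    - [0, 0, 0]
    - [0, 0, 0]
    - [0, 0, 0]
    - [0, 0, 0]
  delta_pos:
    - [0, 0, 0]
    - [0, 0, 0]
    - [0, 0, -0.01]
    - [0, 0, -0.03]
    - [0, 0, -0.06]
    - [0, 0, -0.09]
    - [0, 0, -0.09]
  gripper: [0.6, 0.6, 0.6, 0.6, 0.6, 0.6, 0.6]

```text
time: 15.77
position: [0.6178, 0.2026, 0.1149]
tool_rot: [0.977, 0.211, 0.006, 0.0]
ft_force: [1.6, 0.5, 0.5]
grip_width: 0.0319
grip_force: 11.9
```

Request:
arm_command:
  delta_rot:
    - [0, 0, 1]
    - [0, 0, 4]
    - [0, 0, 7]
    - [0, 0, 10]
    - [0, 0, 13]
    - [0, 0, 16]
    - [0, 0, 19]
    - [0, 0, 22]
    - [0, 0, 24]
    - [0, 0, 26]
    - [0, 0, 26.5]
    - [0, 0, 26.5]
  delta_pos:
    - [-0.009, 0.011, 0]
    - [-0.03, 0.035, 0]
    - [-0.053, 0.062, 0]
    - [-0.076, 0.089, 0]
    - [-0.099, 0.116, 0]
    - [-0.122, 0.143, 0]
    - [-0.145, 0.17, 0]
    - [-0.168, 0.197, 0]
    - [-0.191, 0.224, 0]
    - [-0.214, 0.251, 0]
    - [-0.232, 0.272, 0]
    - [-0.242, 0.283, 0]
  gripper: [0.6, 0.6, 0.6, 0.6, 0.6, 0.6, 0.6, 0.6, 0.6, 0.6, 0.6, 0.6]

```text
time: 16.77
position: [0.5074, -0.159, 0.1074]
tool_rot: [1.0, -0.021, -0.002, -0.0]
ft_force: [0.0, -0.4, -0.8]
grip_width: 0.032
grip_force: 11.9
```

Request:
arm_command:
  delta_rot:
    - [0, 0, 0]
    - [0, 0, 0]
    - [0, 0, 0]
    - [0, 0, 0]
    - [0, 0, 0]
  delta_pos:
    - [0, 0, 0]
    - [0, 0, 0]
    - [0, 0, 0]
    - [0, 0, 0]
    - [0, 0, 0]
  gripper: [0.6, 0.6, 0.6, 0.6, 0.6]

```text
time: 17.18
position: [0.5099, -0.1546, 0.1083]
tool_rot: [1.0, -0.018, -0.0, -0.0]
ft_force: [0.0, -0.2, 0.1]
grip_width: 0.0317
grip_force: 11.9
```

```bash
python3 - <<'E'
from h import *
delta(.5095,-.161,.03,-2)
c=cam("side"); u,v=proj(c,[.51,-.13,.05])[0].astype(int)
cv2.imwrite("pics/s6.png",cv2.resize(c["pixels"][v-60:v+45,u-80:u+60],(800,600),interpolation=cv2.INTER_CUBIC)); print(u,v)
E
```

```text
dpos [-0.0002  0.0064  0.0783] rz -0.04692787953590161 tilt [-0.0008 -0.0005 -1.    ] yaw -2.0469278795359016 at [ 0.5099 -0.1546  0.1083] w 0.03174685702537969
309 173
```

View pics/s6.png

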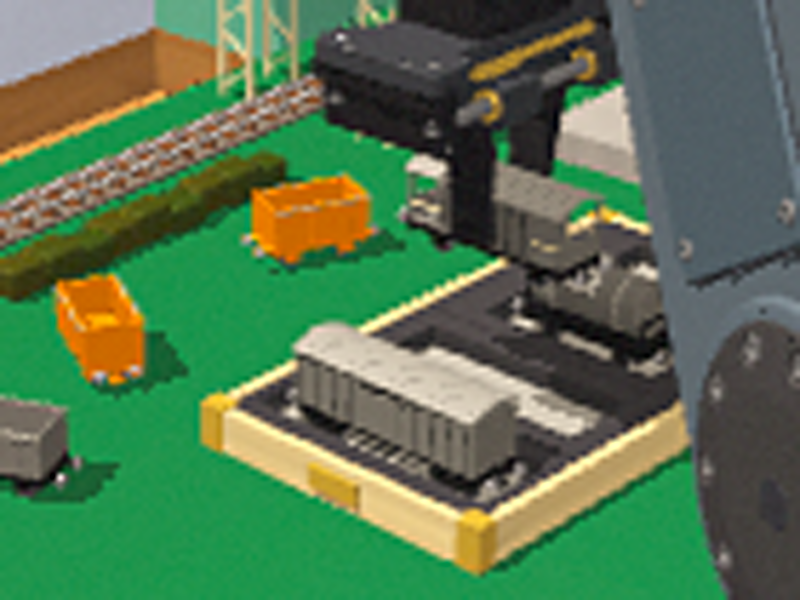

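Brake van held level, about to go between the two packed wagons. Lowering.

Request:
arm_command:
  delta_rot:
    - [0, 0, 0]
    - [0, 0, 0]
    - [0, 0, 0]
    - [0, 0, 0]
    - [0, 0, 0]
    - [0, 0, 0]
    - [0, 0, 0]
    - [0, 0, 0]
    - [0, 0, 0]
  delta_pos:
    - [0, 0.0065, 0]
    - [0, 0.0065, 0.01]
    - [0, 0.0065, 0.025]
    - [0, 0.0065, 0.04]
    - [0, 0.0065, 0.05]
    - [0, 0.0065, 0.056]
    - [0, 0.0065, 0.06]
    - [0, 0.0065, 0.06]
    - [0, 0.0065, 0.06]
  gripper: [0.6, 0.6, 0.6, 0.6, 0.6, 0.6, 0.6, 0.6, 0.6]

```text
time: 17.98
position: [0.51, -0.1625, 0.0486]
tool_rot: [1.0, -0.019, 0.0, 0.0]
ft_force: [0.5, 1.8, 0.3]
grip_width: 0.0321
grip_force: 11.9
```

```bash
python3 -c "
from h import *
delta(.5095,-.161,.0285,-2)"
```

```text
dpos [-0.0006 -0.0015  0.0201] rz -0.14652972484638838 tilt [ 0.0001  0.0001 -1.    ] yaw -2.1465297248463884 at [ 0.51   -0.1625  0.0486] w 0.03208112625856509
```

Request:
arm_command:
  delta_rot:
    - [0, 0, 0]
    - [0, 0, 0]
    - [0, 0, 0]
    - [0, 0, 0]
    - [0, 0, 0]
    - [0, 0, 0]
    - [0, 0, 0]
    - [0, 0, 0]
  delta_pos:
    - [0, -0.0015, 0.004]
    - [0, -0.0015, 0.009]
    - [0, -0.0015, 0.013]
    - [0, -0.0015, 0.016]
    - [0, -0.0015, 0.018]
    - [0, -0.0015, 0.019]
    - [0, -0.0015, 0.0195]
    - [0, -0.0015, 0.0195]
  gripper: [0.6, 0.6, 0.6, 0.6, 0.6, 0.6, 0.6, 0.6]

```text
time: 18.65
position: [0.5096, -0.1609, 0.0298]
tool_rot: [1.0, -0.019, -0.0, 0.0]
ft_force: [-2.3, 0.7, 6.0]
grip_width: 0.032
grip_force: 12.0
```

Request:
arm_command:
  delta_rot:
    - [0, 0, 0]
    - [0, 0, 0]
    - [0, 0, 0]
    - [0, 0, 0]
    - [0, 0, 0]
    - [0, 0, 0]
    - [0, 0, 0]
    - [0, 0, 0]
    - [0, 0, 0]
    - [0, 0, 0]
    - [0, 0, 0]
  delta_pos:
    - [0, 0, 0]
    - [0, 0, 0]
    - [0, 0, 0]
    - [0, 0, 0]
    - [0, 0, 0]
    - [0, 0, -0.01]
    - [0, 0, -0.03]
    - [0, 0, -0.06]
    - [0, 0, -0.09]
    - [0, 0, -0.09]
    - [0, 0, -0.09]
  gripper: [-0.3, -0.3, -0.3, -0.3, -0.3, -0.3, -0.3, -0.3, -0.7, -1, -1]

```text
time: 19.57
position: [0.5112, -0.1616, 0.1214]
tool_rot: [1.0, -0.019, 0.002, 0.001]
ft_force: [-0.3, 0.8, -0.6]
grip_width: 0.0691
grip_force: 0.0
```

```bash
python3 -c "
from h import *
delta(.6522,.0512,.11,22)"
```

```text
dpos [ 0.1329 -0.218   0.0115] rz -24.139283461704522 tilt [ 0.0046  0.0024 -1.    ] yaw -2.1392834617045224 at [ 0.5112 -0.1616  0.1214] w 0.06913813943124389
```

Request:
arm_command:
  delta_rot:
    - [0, 0, -3]
    - [0, 0, -7]
    - [0, 0, -12]
    - [0, 0, -17]
    - [0, 0, -21]
    - [0, 0, -24]
    - [0, 0, -24]
    - [0, 0, -24]
    - [0, 0, -24]
    - [0, 0, -24]
    - [0, 0, -24]
    - [0, 0, -24]
  delta_pos:
    - [0.014, -0.022, 0]
    - [0.032, -0.053, 0]
    - [0.052, -0.085, 0]
    - [0.072, -0.118, 0]
    - [0.092, -0.151, 0]
    - [0.11, -0.18, 0]
    - [0.124, -0.203, 0]
    - [0.132, -0.217, 0.005]
    - [0.133, -0.218, 0.01]
    - [0.133, -0.218, 0.01]
    - [0.133, -0.218, 0.01]
    - [0.133, -0.218, 0.01]
  gripper: [-1, -1, -1, -1, -1, -1, -1, -1, -1, -1, -1, -1]

```text
time: 20.57
position: [0.6497, 0.0504, 0.1084]
tool_rot: [0.982, 0.189, -0.001, -0.0]
ft_force: [0.0, 0.7, 0.6]
grip_width: 0.0867
grip_force: 0.0
```

```bash
python3 - <<'E'
from h import *
delta(.6522,.0512,.0165,22)
c=cam("side")
a=c["pixels"]; i=[]
for P in([.6522,.0512,.05],[.511,-.184,.04]):
    u,v=proj(c,P)[0].astype(int); i.append(cv2.resize(a[v-60:v+60,u-40:u+40],(400,600),interpolation=cv2.INTER_CUBIC));print(u,v)
cv2.imwrite("pics/s7.png",np.hstack(i))
print(proj(c,box(.6522,.0512,np.radians(22),.058,.032,.015,.038)).mean(0))
E
```

```text
dpos [0.0029 0.0002 0.0919] rz -0.2513869174759016 tilt [-0.0023 -0.0007 -1.    ] yaw 21.7486130825241 at [0.6497 0.0504 0.1084] w 0.08674263686025398
227 181
320 170
[228.0072 188.5887]
```

View pics/s7.png

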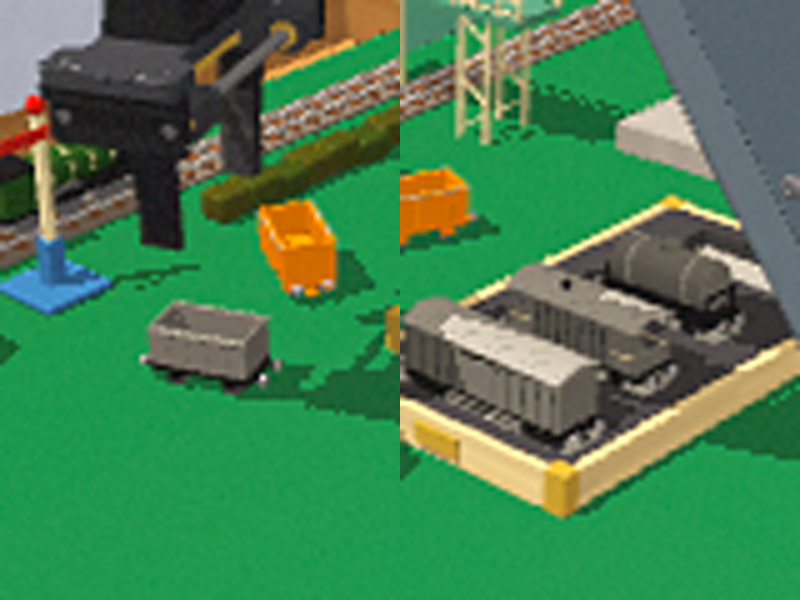

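All three wagons are upright in their bays. The grey open wagon (209,340) sits under the gripper, and its orange look-alike (300,250) is clear of the fingers.

Request:
arm_command:
  delta_rot:
    - [0, 0, 0]
    - [0, 0, 0]
    - [0, 0, 0]
    - [0, 0, 0]
    - [0, 0, 0]
    - [0, 0, 0]
    - [0, 0, 0]
    - [0, 0, 0]
    - [0, 0, 0]
    - [0, 0, 0]
    - [0, 0, 0]
    - [0, 0, 0]
  delta_pos:
    - [0.002, 0, 0.02]
    - [0.002, 0, 0.045]
    - [0.002, 0, 0.07]
    - [0.002, 0, 0.084]
    - [0.002, 0, 0.091]
    - [0.002, 0, 0.093]
    - [0.002, 0, 0.093]
    - [0.002, 0, 0.093]
    - [0.002, 0, 0.093]
    - [0.002, 0, 0.093]
    - [0.002, 0, 0.093]
    - [0.002, 0, 0.093]
  gripper: [-0.9, -0.7, -0.5, -0.2, 0, 0.2, 0.6, 0.6, 0.6, 0.6, 0.6, 0.6]
  grip_force: 10

```text
time: 21.62
position: [0.6538, 0.0527, 0.0174]
tool_rot: [0.982, 0.19, 0.001, 0.0]
ft_force: [-1.0, -1.0, 5.4]
grip_width: 0.0318
grip_force: 10.0
```

Request:
arm_command:
  delta_rot:
    - [0, 0, 0]
    - [0, 0, 0]
    - [0, 0, 0]
  delta_pos:
    - [0, 0, 0]
    - [0, 0, 0]
    - [0, 0, 0]
  gripper: [0.6, 0.6, 0.6]

```text
time: 21.87
position: [0.6538, 0.0527, 0.0174]
tool_rot: [0.982, 0.19, 0.001, 0.0]
ft_force: [-0.2, 0.3, 6.5]
grip_width: 0.0321
grip_force: 10.0
```

```bash
python3 -c "
from h import *
delta(.506,-.3145,.11,-2)"
```

```text
dpos [-0.2737  0.2858 -0.0929] rz 23.860201154207378 tilt [ 0.0021  0.0011 -1.    ] yaw 21.860201154207378 at [0.6538 0.0527 0.0174] w 0.03209095273026093
```

Request:
arm_command:
  delta_rot:
    - [0, 0, 0]
    - [0, 0, 0]
    - [0, 0, 0]
    - [0, 0, 0]
    - [0, 0, 0]
    - [0, 0, 0]
  delta_pos:
    - [0, 0, -0.005]
    - [0, 0, -0.02]
    - [0, 0, -0.05]
    - [0, 0, -0.08]
    - [0, 0, -0.1]
    - [0, 0, -0.1]
  gripper: [0.6, 0.6, 0.6, 0.6, 0.6, 0.6]

```text
time: 22.37
position: [0.6561, 0.0526, 0.1211]
tool_rot: [0.982, 0.19, 0.005, 0.001]
ft_force: [1.1, -0.0, -0.2]
grip_width: 0.0319
grip_force: 10.0
```

Request:
arm_command:
  delta_rot:
    - [0, 0, 1]
    - [0, 0, 4]
    - [0, 0, 7]
    - [0, 0, 10]
    - [0, 0, 13]
    - [0, 0, 16]
    - [0, 0, 19]
    - [0, 0, 22]
    - [0, 0, 24]
    - [0, 0, 24]
    - [0, 0, 24]
    - [0, 0, 24]
  delta_pos:
    - [-0.01, 0.01, 0]
    - [-0.033, 0.034, 0]
    - [-0.059, 0.061, 0]
    - [-0.085, 0.088, 0]
    - [-0.111, 0.115, 0]
    - [-0.137, 0.142, 0]
    - [-0.163, 0.169, 0]
    - [-0.189, 0.196, 0]
    - [-0.215, 0.223, 0]
    - [-0.24, 0.25, 0]
    - [-0.26, 0.271, 0]
    - [-0.27, 0.282, 0]
  gripper: [0.6, 0.6, 0.6, 0.6, 0.6, 0.6, 0.6, 0.6, 0.6, 0.6, 0.6, 0.6]

```text
time: 23.37
position: [0.504, -0.3127, 0.1141]
tool_rot: [1.0, -0.021, -0.002, -0.001]
ft_force: [0.3, -0.2, 0.0]
grip_width: 0.0317
grip_force: 10.0
```

Request:
arm_command:
  delta_rot:
    - [0, 0, 0]
    - [0, 0, 0]
    - [0, 0, 0]
    - [0, 0, 0]
    - [0, 0, 0]
  delta_pos:
    - [0, 0, 0]
    - [0, 0, 0]
    - [0, 0, 0]
    - [0, 0, 0]
    - [0, 0, 0]
  gripper: [0.6, 0.6, 0.6, 0.6, 0.6]

```text
time: 23.78
position: [0.5076, -0.3077, 0.1159]
tool_rot: [1.0, -0.018, -0.0, -0.0]
ft_force: [-0.6, -1.1, -1.6]
grip_width: 0.0318
grip_force: 10.0
```

```bash
python3 -c "
from h import *
delta(.506,-.3145,.05,-2)"
```

```text
dpos [-0.0013  0.0069  0.0659] rz -0.011229780741704332 tilt [-0.0006 -0.0007 -1.    ] yaw -2.0112297807417043 at [ 0.5076 -0.3077  0.1159] w 0.0318375236715614
```

Request:
arm_command:
  delta_rot:
    - [0, 0, 0]
    - [0, 0, 0]
    - [0, 0, 0]
    - [0, 0, 0]
    - [0, 0, 0]
    - [0, 0, 0]
    - [0, 0, 0]
    - [0, 0, 0]
    - [0, 0, 0]
  delta_pos:
    - [-0.001, 0.007, 0]
    - [-0.001, 0.007, 0.012]
    - [-0.001, 0.007, 0.03]
    - [-0.001, 0.007, 0.045]
    - [-0.001, 0.007, 0.057]
    - [-0.001, 0.007, 0.063]
    - [-0.001, 0.007, 0.066]
    - [-0.001, 0.007, 0.066]
    - [-0.001, 0.007, 0.066]
  gripper: [0.6, 0.6, 0.6, 0.6, 0.6, 0.6, 0.6, 0.6, 0.6]

```text
time: 24.53
position: [0.5063, -0.3168, 0.0503]
tool_rot: [1.0, -0.019, 0.0, 0.0]
ft_force: [-0.9, 0.4, 0.2]
grip_width: 0.0321
grip_force: 10.0
```

```bash
python3 - <<'E'
from h import *
delta(.506,-.315,.0275,-2)
c=cam("side"); u,v=proj(c,[.51,-.25,.05])[0].astype(int)
d=cam("top"); x,y=proj(d,[.51,-.25,.05])[0].astype(int)
f=lambda a:cv2.resize(a,(400,400),interpolation=cv2.INTER_CUBIC)
cv2.imwrite("pics/s8.png",np.hstack([f(c["pixels"][v-50:v+50,u-50:u+50]),f(d["pixels"][y-50:y+50,x-50:x+50])]))
E
```

```text
dpos [-0.0003 -0.0018  0.0228] rz -0.139736972950939 tilt [ 0.0005  0.0005 -1.    ] yaw -2.139736972950939 at [ 0.5063 -0.3168  0.0503] w 0.03208912549827661
```

View pics/s8.png

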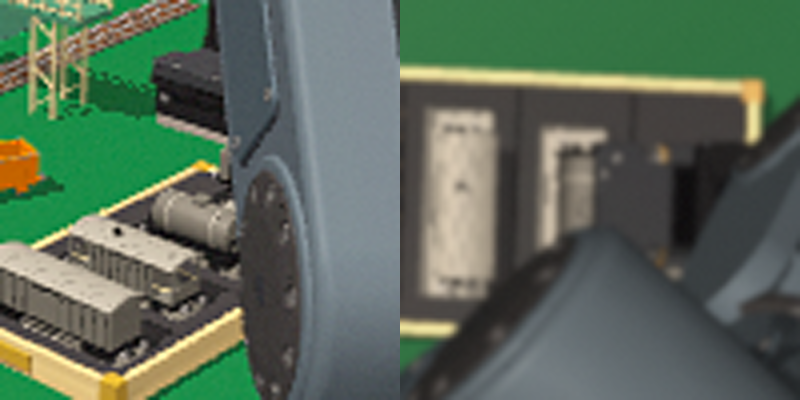

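The three packed wagons are untouched. The last bay is hidden by the arm, so I'll lower by force.

Request:
arm_command:
  delta_rot:
    - [0, 0, 0]
    - [0, 0, 0]
    - [0, 0, 0]
    - [0, 0, 0]
    - [0, 0, 0]
    - [0, 0, 0]
    - [0, 0, 0]
    - [0, 0, 0]
    - [0, 0, 0]
    - [0, 0, 0]
  delta_pos:
    - [0, -0.002, 0.003]
    - [0, -0.002, 0.007]
    - [0, -0.002, 0.011]
    - [0, -0.002, 0.015]
    - [0, -0.002, 0.018]
    - [0, -0.002, 0.02]
    - [0, -0.002, 0.0215]
    - [0, -0.002, 0.0225]
    - [0, -0.002, 0.023]
    - [0, -0.002, 0.023]
  gripper: [0.6, 0.6, 0.6, 0.6, 0.6, 0.6, 0.6, 0.6, 0.6, 0.6]

```text
time: 25.47
position: [0.5059, -0.3145, 0.0274]
tool_rot: [1.0, -0.019, -0.0, -0.0]
ft_force: [-0.8, 0.7, 2.0]
grip_width: 0.0321
grip_force: 10.0
```

Request:
arm_command:
  delta_rot:
    - [0, 0, 0]
    - [0, 0, 0]
    - [0, 0, 0]
    - [0, 0, 0]
    - [0, 0, 0]
    - [0, 0, 0]
    - [0, 0, 0]
    - [0, 0, 0]
    - [0, 0, 0]
    - [0, 0, 0]
    - [0, 0, 0]
  delta_pos:
    - [0, 0, 0]
    - [0, 0, 0]
    - [0, 0, 0]
    - [0, 0, 0]
    - [0, 0, 0]
    - [0, 0, -0.01]
    - [0, 0, -0.03]
    - [0, 0, -0.06]
    - [0, 0, -0.1]
    - [0, 0, -0.14]
    - [0, 0, -0.15]
  gripper: [-0.3, -0.3, -0.3, -0.3, -0.3, -0.3, -0.3, -0.3, -0.3, -0.3, -0.3]

```text
time: 26.38
position: [0.5091, -0.317, 0.1843]
tool_rot: [1.0, -0.019, 0.005, 0.004]
ft_force: [0.7, -0.9, 0.2]
grip_width: 0.0565
grip_force: 0.0
```

Request:
arm_command:
  delta_rot:
    - [0, 0, 0]
    - [0, 0, 0]
    - [0, 0, 0]
    - [0, 0, 0]
    - [0, 0, 0]
    - [0, 0, 0]
    - [0, 0, 0]
    - [0, 0, 0]
    - [0, 0, 0]
    - [0, 0, 0]
    - [0, 0, 0]
    - [0, 0, 0]
  delta_pos:
    - [-0.02, 0.02, -0.01]
    - [-0.04, 0.05, -0.02]
    - [-0.06, 0.08, -0.02]
    - [-0.08, 0.11, -0.02]
    - [-0.1, 0.14, -0.02]
    - [-0.12, 0.17, -0.02]
    - [-0.14, 0.2, -0.02]
    - [-0.16, 0.22, -0.02]
    - [-0.18, 0.24, -0.02]
    - [-0.2, 0.25, -0.02]
    - [-0.2, 0.25, -0.02]
    - [-0.2, 0.25, -0.02]
  gripper: [-0.3, -0.3, -0.3, -0.3, -0.3, -0.3, -0.3, -0.3, -0.3, -0.3, -0.3, -0.3]

```text
time: 27.38
position: [0.2957, -0.5571, 0.197]
tool_rot: [1.0, -0.02, 0.0, -0.0]
ft_force: [1.4, 0.4, -0.7]
grip_width: 0.0566
grip_force: 0.0
```

```bash
python3 - <<'E'
from h import *
c=cam("side"); u,v=proj(c,[.51,-.2,.05])[0].astype(int)
d=cam("top"); x,y=proj(d,[.51,-.2,.05])[0].astype(int)
f=lambda a:cv2.resize(a,(400,400),interpolation=cv2.INTER_CUBIC)
g=cv2.resize(d["pixels"][100:280,90:430],(800,424))[:200]
cv2.imwrite("pics/s9.png",np.vstack([np.hstack([f(c["pixels"][v-60:v+60,u-60:u+60]),f(d["pixels"][y-65:y+65,x-65:x+65])]),g]))
E
```

```text
(no output)
```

View pics/s9.png

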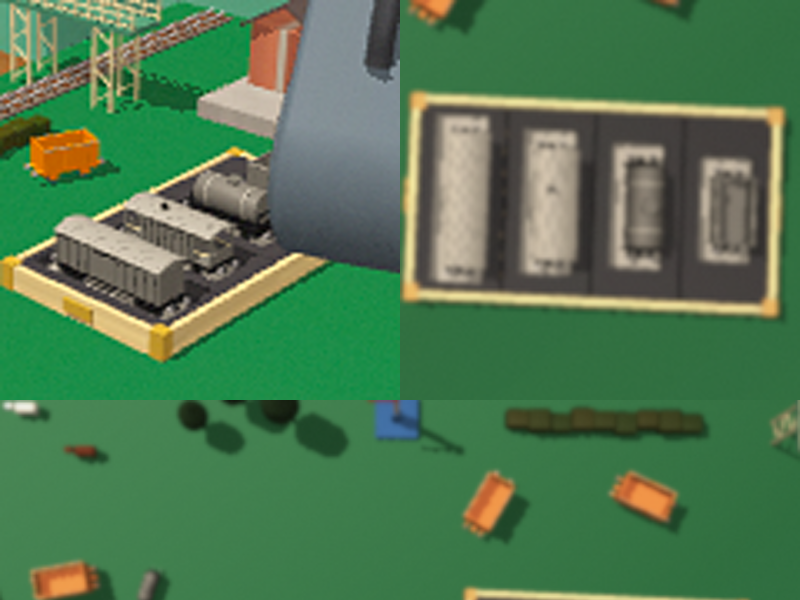

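All four stand upright, centred in their own bays at (462,200), (550,200), (645,207) and (733,210). The half-size and orange wagons were never touched. Handing in.

```bash
python3 -c "
from rig import robot
print(robot.hand_in())"
```

```text
the job is handed in; nothing more can be done
None
```

All four full-size wagons are down in their own bays and upright on their wheels, the half-size and orange wagons were left alone, and the job is handed in at about 27 s of robot time; the hand-in returned no verdict.

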